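# Sort the fired clay pieces into the specimen trays

## Robot

A 7-joint arm with a two-finger parallel gripper is mounted at the origin on the work surface. World frame = base frame: x ahead of the robot, y to its left, z up, the work surface at z = 0. Lengths are in m, angles in degrees, forces in N, time in s.
With the tool pointing down it reaches from about 0.35 to 0.9 m from the base axis. Payload 7.2 kg.
Tool frame: the origin (TCP) lies midway between the tips of the shut fingers; the grasp point (between the pads) lies 19 mm behind it; z points along the fingers, y is the line along which they close (so a half turn about z gives the same grasp; the last joint's range is limited). The gripper opens to 85 mm and grips with 20 to 120 N. Pads are 22 mm wide; open, the fingers measure 114 mm over their backs; the gripper's body (76 mm by 85 mm) begins 54 mm behind the grasp point. The pads swing forward as they close: fully open they stand 13 mm farther back than shut.
Start: joints at [67.139, 23.554, -0.728, 91.456, 0.321, 64.991, -4.71], TCP at [0.203, -0.591, 0.231] pointing down, gripper open.
Joint ranges: [-169.25, 169.25], [-16.82, 113.86], [-84.01, 82.57], [7.8, 145.47], [-59.2, 239.2], [7.22, 106.19], [-163.78, 163.78]. Speed limits (degrees/s): [136.94, 136.94, 172.46, 172.46, 180, 180, 180].

## Interface

Orientations are given as a 3x3 rotation matrix whose columns are the frame's x, y, z axes.
In Python, from bench import telemetry, viewer, job gives the robot as it stands.
- The arm moves only by the tool step_hand, called as name(argument=value, ...) on one line, values as JSON. Schema: {"type":"object","properties":{"deltas":{"type":"array","items":{"type":"number"},"minItems":7,"maxItems":84},"only":{"type":"string"},"quiet":{"type":"boolean"},"lines":{"type":"string"}},"required":["deltas"],"additionalProperties":false}. deltas is one flat list of numbers that holds 1 to 12 rows one after another, with no inner brackets; each row has 7 numbers: a rotation vector rx, ry, rz in normalised numbers (1 is 90 degrees), then dx, dy, dz in normalised numbers (1 is 0.6 m), then the opening from 0.0 (shut) to 1.0 (fully open); each row is the pose to reach, as a shift and turn from the pose commanded when the call began, along the tool's axes at that moment; what a row does not reach only later rows make up. A row lasts 1/8 s, in which the tool goes at most 0.0625 m and 10.7 degrees, less where a joint would pass 70% of its speed; a pose out of reach is approached as far as the arm can. The fingers move at their own pace and stop on an object; the grip force is fixed at half the most. Time passes only in rows, so rows that do not move let the fingers close. The tool returns the time, the measured TCP pose, the force, the opening and the grip force at its end. only (a regular expression) keeps the lines of the reply that match it, lines (a string "A,B") keeps lines A to B, and quiet returns only ok. A shift or turn number past 1, either way, is cut back to 1. Input that does not fit is refused with a message, and nothing moves.
- telemetry.get_obs(): the state, without advancing time (a new reading comes with each control period).
- viewer.grab_frame(name): name is "side" or "top" or "wrist"; returns the picture (420x560x3 uint8, red, green, blue); there is no depth.
- viewer.calibration(name): a dict with "camera_matrix" (3x3 intrinsics, pixels), "pose" (4x4, takes a point from camera to world coordinates); the wrist camera has in their place "mount" (4x4, takes a point from camera to tool coordinates, whose origin is the TCP and whose axes are the flange's). Camera axes: x right, y up, looking along -z (the intrinsics and any distortion apply to the point x, -y, -z); pixel columns grow to the right and rows downward; lengths in m; the calibration is good to about 2 mm. A picture is of the moment at which its call begins: read the wrist's pose just before it. calibration takes no time and is no camera call.
- job.finish_job(): hands the job in; it is judged then, once.
The state is a dict: "time_s": time; "joint_pos": joint angles; "joint_vel": joint speeds; "tau": joint torques, N m; "ee_pos": TCP position; "ee_rot": TCP orientation; "force": force on the tool from outside, world axes, zero at the start; "wrist_torque": the same for the moment, N m; "gripper_width": opening from 0.0 (shut) to 1.0 (fully open); "gripper_force": force on a finger pad.
Only numpy, scipy, OpenCV 4.12 (cv2) and the standard library are available. Lean on these libraries where they do the work, as an engineer would, in place of code of your own. Each camera call takes 0.05 s, during which the arm holds its last target. There are 200 camera calls.

## Task

Sort the five loose clay pieces on the bench - two short rings, one slim tube and two T-shaped test tiles - into the green trays: each goes in the empty bay of the tray whose far end carries a fixed specimen of the same kind. Stand every piece upright and flat on the tray's floor, clear of the walls' tops and not on another piece; set them down gently rather than dropping them, because they chip, and leave the jug and the bottle where they stand.

Things in the scene. Friction and masses are not known exactly. Their poses are not given: they have to be found in the camera images.
- ring_a: Short wide kiln-prop ring of biscuit clay, a hollow upright cylinder: outside diameter 50 mm, bore 28 mm, height 50 mm, about 0.14 kg, standing on its flat end. Origin: centre of the underside, z up along its axis. One of two alike.
- ring_b: Short wide kiln-prop ring of biscuit clay, a hollow upright cylinder: outside diameter 50 mm, bore 28 mm, height 50 mm, about 0.14 kg, standing on its flat end. Origin: centre of the underside, z up along its axis. One of two alike.
- post: Slim tall kiln-prop tube of biscuit clay, a hollow upright cylinder: outside diameter 32 mm, bore 16 mm, height 65 mm, about 0.09 kg, standing on its flat end. Origin: centre of the underside, z up along its axis.
- tile_a: Glaze test tile of biscuit clay, an inverted T in end view: flat foot 46 mm (x) x 40 mm (y) x 9 mm, with an upright plate in the middle of it 46 mm long (x), 10 mm thick (y), its top 60 mm above the underside; about 0.085 kg. Origin: centre of the underside; z up; the thin way of the plate is its y axis. One of two alike.
- tile_b: Glaze test tile of biscuit clay, an inverted T in end view: flat foot 46 mm (x) x 40 mm (y) x 9 mm, with an upright plate in the middle of it 46 mm long (x), 10 mm thick (y), its top 60 mm above the underside; about 0.085 kg. Origin: centre of the underside; z up; the thin way of the plate is its y axis. One of two alike.
- ring_tray: Low green tray, fixed, 210 (x) x 78 mm (y), walls 16 mm high, 4 mm thick. Origin: centre of underside. Empty bay at the -x end: x -101 to +40 mm, y within 35 mm, floor at z 4 mm; takes two pieces one behind the other along x. On an 8 mm step beyond a 16 mm wall at the +x end is a fixed specimen at x +72 mm: a short wide ring (top at z 58 mm). Trays differ only in specimen.
- post_tray: Low green tray, fixed, 210 (x) x 78 mm (y), walls 16 mm high, 4 mm thick. Origin: centre of underside. Empty bay at the -x end: x -101 to +40 mm, y within 35 mm, floor at z 4 mm; takes two pieces one behind the other along x. On an 8 mm step beyond a 16 mm wall at the +x end is a fixed specimen at x +72 mm: a slim tall tube (top at z 73 mm). Trays differ only in specimen.
- tile_tray: Low green tray, fixed, 210 (x) x 78 mm (y), walls 16 mm high, 4 mm thick. Origin: centre of underside. Empty bay at the -x end: x -101 to +40 mm, y within 35 mm, floor at z 4 mm; takes two pieces one behind the other along x. On an 8 mm step beyond a 16 mm wall at the +x end is a fixed specimen at x +72 mm: a T-shaped tile, plate along x (top at z 68 mm). Trays differ only in specimen.
- jug: Bystander: teal measuring jug, 84 mm across and 130 mm high, with a handle on its +y side, standing at the left of the work. Origin: centre of the underside. Leave it alone.
- bottle: Bystander: clear bottle, 72 mm across and 190 mm high, standing at the right of the work. Origin: centre of the underside. Leave it alone.

How it is judged (in metres and radians):
At the end, for the whole second after the job is handed in: Each piece stands in the bay of its own kind's tray: origin at tray x -88 to +28 mm, |y| under 22 mm, underside 1 to 8 mm above the tray's underside, leaning under 0.1 rad, under 0.02 m/s; jug and bottle within 30 mm of their starts and upright to 0.15 rad (x of ring_a in the frame of ring_tray between -0.088 and 0.028 m and y of ring_a in the frame of ring_tray between -0.022 and 0.022 m and z of ring_a in the frame of ring_tray between 0.001 and 0.008 m and angle between each of ring_a, ring_b, post, tile_a, tile_b's own z axis and vertical below 0.1 rad and linear speed of each of ring_a, ring_b, post, tile_a, tile_b below 0.02 m/s and x of ring_b in the frame of ring_tray between -0.088 and 0.028 m and y of ring_b in the frame of ring_tray between -0.022 and 0.022 m and z of ring_b in the frame of ring_tray between 0.001 and 0.008 m and x of post in the frame of post_tray between -0.088 and 0.028 m and y of post in the frame of post_tray between -0.022 and 0.022 m and z of post in the frame of post_tray between 0.001 and 0.008 m and x of tile_a in the frame of tile_tray between -0.088 and 0.028 m and y of tile_a in the frame of tile_tray between -0.022 and 0.022 m and z of tile_a in the frame of tile_tray between 0.001 and 0.008 m and x of tile_b in the frame of tile_tray between -0.088 and 0.028 m and y of tile_b in the frame of tile_tray between -0.022 and 0.022 m and z of tile_b in the frame of tile_tray between 0.001 and 0.008 m and distance of each of jug, bottle from where it was at the start of the episode below 0.03 m and angle between each of jug, bottle's own z axis and vertical below 0.15 rad); the robot touches nothing.
It fails at once if the jug or the bottle is knocked aside or tipped (distance of any of jug, bottle from where it was at the start of the episode above 0.03 m or angle between any of jug, bottle's own z axis and vertical above 0.15 rad).
It fails at once if a clay piece is dropped (more than about 2 cm) or flung: out of the fingers and faster than 0.6 m/s ((linear speed of ring_a above 0.6 m/s and contact force between ring_a and the fingers below 0.05 N) or (linear speed of ring_b above 0.6 m/s and contact force between ring_b and the fingers below 0.05 N) or (linear speed of post above 0.6 m/s and contact force between post and the fingers below 0.05 N) or (linear speed of tile_a above 0.6 m/s and contact force between tile_a and the fingers below 0.05 N) or (linear speed of tile_b above 0.6 m/s and contact force between tile_b and the fingers below 0.05 N)).
It also fails if it takes over 128 s, if anything falls off the work surface, if the arm or the gripper's body presses on something with over 40 N, if the wrist force passes 120 N, or if a joint passes its speed limit or range.

## Working session

There is one attempt and no reset: what is moved stays moved. The work goes in short steps, Python scripts to look and compute and a tool call to move; the robot and the scene stay as the last step left them, time stands still between calls to the robot, and variables do not carry over. Pictures are saved under pics/ and viewed, at most 14 in all, crops included, and the job is handed in when it is done.

```bash
mkdir -p pics
```

Run:
```python
from bench import telemetry, viewer
import cv2, numpy as np
np.set_printoptions(precision=4,suppress=True)
o=telemetry.get_obs(); print(o['time_s'],o['ee_pos'],o['ee_rot'],o['gripper_width'])
for n in('top','side','wrist'):
    f=viewer.grab_frame(n); cv2.imwrite(f'pics/{n}0.png',f[:,:,::-1])
    print(n,viewer.calibration(n))
```

```text
0.0 [ 0.2028 -0.5907  0.2305] [[ 0.9458  0.3248 -0.0006]
 [ 0.3248 -0.9458  0.0015]
 [-0.0001 -0.0016 -1.    ]] 0.9982727066462098
top {'camera_matrix': array([[402.5889,   0.    , 284.9765],
       [  0.    , 402.5889, 207.5611],
       [  0.    ,   0.    ,   1.    ]]), 'pose': array([[ 0.0119,  0.9933, -0.1151,  0.391 ],
       [-0.9999,  0.0129,  0.0081,  0.0163],
       [ 0.0095,  0.115 ,  0.9933,  1.4174],
       [ 0.    ,  0.    ,  0.    ,  1.    ]])}
side {'camera_matrix': array([[490.2466,   0.    , 280.1183],
       [  0.    , 490.2466, 214.1576],
       [  0.    ,   0.    ,   1.    ]]), 'pose': array([[-0.8058,  0.3595, -0.4706, -0.0762],
       [-0.5922, -0.4892,  0.6403,  0.8424],
       [-0.0001,  0.7947,  0.6071,  0.8269],
       [ 0.    ,  0.    ,  0.    ,  1.    ]])}
wrist {'camera_matrix': array([[290.9723,   0.    , 283.7314],
       [  0.    , 290.9723, 206.5955],
       [  0.    ,   0.    ,   1.    ]]), 'mount': array([[-0.001 ,  0.9573,  0.289 ,  0.0733],
       [ 1.    ,  0.0011, -0.0002,  0.0006],
       [-0.0005,  0.289 , -0.9573, -0.1423],
       [ 0.    ,  0.    ,  0.    ,  1.    ]])}
```

View pics/top0.png

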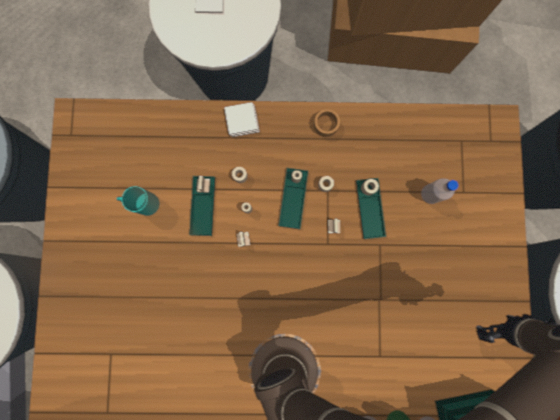

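View pics/side0.png

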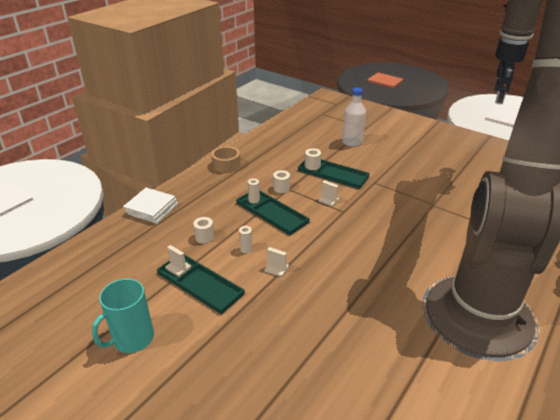

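The top view shows the trays, left to right: tile tray (203,205), post tray (294,198) and ring tray (371,208). Their specimens are at the upper (+x) ends. The loose pieces are ring (239,174), post (246,208), tile (243,239), ring (327,183) and tile (333,227). The jug is at (135,200) and the bottle at (440,190). The side view agrees.

Create h.py:
```python
import cv2, numpy as np
from bench import telemetry, viewer
np.set_printoptions(precision=4,suppress=True)
def cam(n,o=None):
    c=viewer.calibration(n); K=c['camera_matrix']
    if 'pose' in c: return K,c['pose']
    T=np.eye(4);T[:3,:3]=o['ee_rot'];T[:3,3]=o['ee_pos']
    return K,T@c['mount']
def ray(K,P,uv,z):
    d=P[:3,:3]@(np.array([1,-1,-1])*np.linalg.solve(K,[uv[0],uv[1],1.]))
    return P[:3,3]+d*(z-P[2,3])/d[2]
def proj(K,P,X):
    p=P[:3,:3].T@(np.array(X)-P[:3,3])*[1,-1,-1]; q=K@p; return q[:2]/q[2]
def clay(f):
    h=cv2.cvtColor(f,cv2.COLOR_RGB2HSV)
    return ((h[...,1]<95)&(h[...,2]>130)).astype(np.uint8)
def green(f):
    h=cv2.cvtColor(f,cv2.COLOR_RGB2HSV)
    return ((h[...,0]>65)&(h[...,0]<95)&(h[...,1]>120)&(h[...,2]<110)).astype(np.uint8)
def grab(n,save=None):
    o=telemetry.get_obs(); f=viewer.grab_frame(n)
    if save: cv2.imwrite('pics/'+save,f[:,:,::-1])
    return o,f,*cam(n,o)
def tool(target,o=None):
    o=o or telemetry.get_obs(); return o['ee_rot'].T@(np.array(target)-o['ee_pos'])
```

Run:
```python
from h import *
f=cv2.imread('pics/top0.png')[:,:,::-1].copy();K,P=cam('top')
m=clay(f);n,l,s,c=cv2.connectedComponentsWithStats(m)
for i in range(1,n):
    x,y=c[i]
    if 180<x<400 and 150<y<260 and s[i,4]>15:print('clay',s[i],c[i],ray(K,P,c[i],.03))
m=green(f);cs,_=cv2.findContours(m,0,2)
for k in cs:
    r=cv2.minAreaRect(k)
    if cv2.contourArea(k)>300 and r[0][1]<300:
        b=cv2.boxPoints(r);print('tray',r,[ray(K,P,q,.016)[:2] for q in b], ray(K,P,r[0],.012))
for n_,X in dict(t=(.2028,-.5907,.2305)).items(): print(proj(K,P,X))
```

```text
clay [232 167  15  14 138] [238.7464 173.5   ] [0.6696 0.1682 0.03  ]
clay [292 171  10   9  66] [296.4848 174.9242] [ 0.6673 -0.034   0.03  ]
clay [197 175   6  17  70] [199.5429 183.2714] [0.6331 0.3039 0.03  ]
clay [319 176  15  15 144] [326.125  182.6597] [ 0.6413 -0.1379  0.03  ]
clay [204 179   6  13  71] [206.2535 184.7042] [0.6284 0.2803 0.03  ]
clay [364 178  15  16 134] [370.7836 185.6269] [ 0.6329 -0.2943  0.03  ]
clay [241 202  11  10  70] [245.7714 206.8571] [0.5524 0.1409 0.03  ]
clay [334 218   6  16  84] [336.5238 225.3452] [ 0.4922 -0.1739  0.03  ]
clay [328 220   6  14  64] [330.2031 226.2656] [ 0.4887 -0.152   0.03  ]
clay [237 231  14  16 174] [242.9195 238.7414] [0.442  0.1482 0.03  ]
tray ((370.22308349609375, 207.96957397460938), (56.74755096435547, 19.906679153442383), 82.23483276367188) [array([ 0.6505, -0.2471]), array([ 0.6611, -0.3171]), array([ 0.4625, -0.3411]), array([ 0.4523, -0.2721])] [ 0.5563 -0.2953  0.012 ]
tray ((202.02194213867188, 205.61553955078125), (19.910377502441406, 56.45077133178711), 3.2704875469207764) [array([0.4594, 0.3318]), array([0.6582, 0.3282]), array([0.6551, 0.258 ]), array([0.4563, 0.2628])] [0.5569 0.296  0.012 ]
tray ((293.1721496582031, 198.127197265625), (19.23171615600586, 56.43125534057617), 7.853313446044922) [array([0.4927, 0.0222]), array([ 0.6915, -0.0024]), array([ 0.683, -0.07 ]), array([ 0.4844, -0.0443])] [ 0.5877 -0.0237  0.012 ]
[490.5233 322.2986]
```

Run:
```python
import cv2
f=cv2.imread('pics/top0.png')[150:260,180:400]
cv2.imwrite('pics/topcrop.png',cv2.resize(f,None,fx=3.6,fy=3.6,interpolation=cv2.INTER_CUBIC))
```

```text
(no output)
```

View pics/topcrop.png

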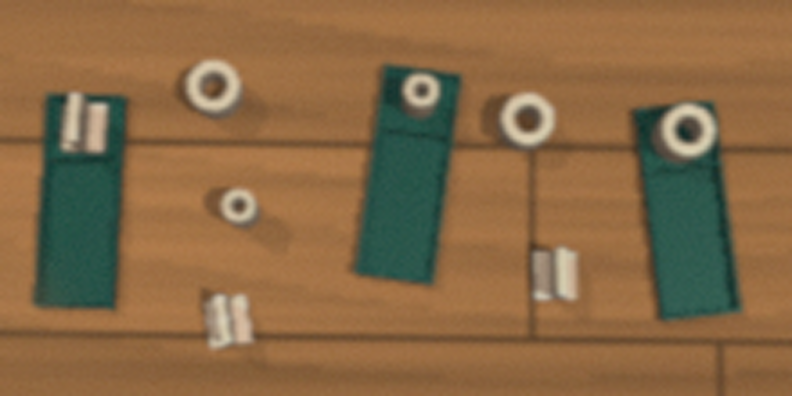

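The crop confirms the layout and yaws. Both tiles have their plates roughly along world x, and the trays are yawed by about +7° (ring), -7° (post) and -1° (tile). Next I'll move to a central hover for a wrist-camera survey.

The manual's scale: shifts go in shares of 0.6 m and turns go in shares of 90 degrees. Converting my numbers, 0.5485 m is 0.9142, -0.4365 m is -0.7275, 19 degrees is 0.2111.

step_hand(deltas=[0,0,0.0333,0.0833,-0.0667,-0.05,1,0,0,0.1,0.4167,-0.3333,-0.1167,1,0,0,0.2111,0.9142,-0.7275,-0.1167,1,0,0,0.2111,0.9142,-0.7275,-0.1167,1,0,0,0.2111,0.9142,-0.7275,-0.1167,1,0,0,0.2111,0.9142,-0.7275,-0.1167,1,0,0,0.2111,0.9142,-0.7275,-0.1167,1,0,0,0.2111,0.9142,-0.7275,-0.1167,1,0,0,0.2111,0.9142,-0.7275,-0.1167,1,0,0,0.2111,0.9142,-0.7275,-0.1167,1,0,0,0.2111,0.9142,-0.7275,-0.1167,1,0,0,0.2111,0.9142,-0.7275,-0.1167,1])

```text
time_s: 1.65
ee_pos: [0.581, 0.0045, 0.301]
ee_rot: [[1.0, 0.004, -0.0], [0.004, -1.0, 0.002], [-0.0, -0.002, -1.0]]
force: [-0.1, -0.4, 0.3]
gripper_width: 1.002
gripper_force: 0.0
```

step_hand(deltas=[0,0,0,0,0,0,1,0,0,0,0,0,0,1,0,0,0,0,0,0,1])

```text
time_s: 2.02
ee_pos: [0.5795, -0.0018, 0.3013]
ee_rot: [[1.0, -0.003, -0.0], [-0.003, -1.0, -0.001], [-0.0, 0.001, -1.0]]
force: [-0.2, 0.0, 0.3]
gripper_width: 1.003
gripper_force: 0.0
```

Run:
```python
from h import *
o,f,K,P=grab('wrist','w1.png');print(o['joint_pos'],o['ee_pos'],o['ee_rot'])
```

```text
[  12.0129   17.7725  -21.5411   91.3037    6.8052   72.2253 -100.8535] [ 0.5795 -0.0018  0.3013] [[ 1.     -0.0031 -0.0001]
 [-0.0031 -1.     -0.0008]
 [-0.0001  0.0008 -1.    ]]
```

View pics/w1.png

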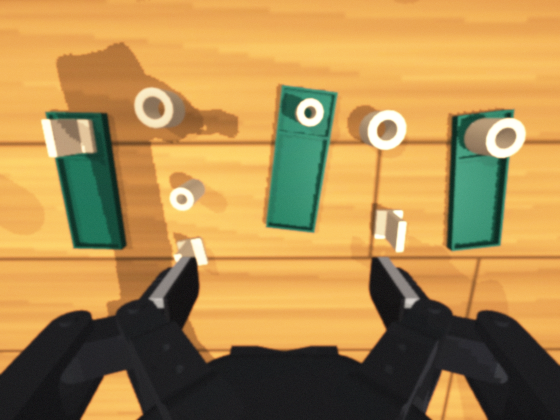

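The wrist view shows everything at once. The ring tops are at (157,107) and (387,130), the post top at (182,199), and the tiles at about (192,250) and (392,230). The trays and specimens are also clear.

Create m.py:
```python
from h import *
def comps(f,K,P,smax,vmin,amin=40):
    h=cv2.cvtColor(f,cv2.COLOR_RGB2HSV)
    m=((h[...,1]<smax)&(h[...,2]>vmin)).astype(np.uint8)
    n,l,s,c=cv2.connectedComponentsWithStats(m,connectivity=4)
    out=[]
    for i in range(1,n):
        if s[i,4]<amin or c[i][1]>270: continue
        k=max(cv2.findContours((l==i).astype(np.uint8),0,1)[0],key=cv2.contourArea)
        out.append((k,cv2.minAreaRect(k),s[i]))
    return out
```

Run:
```python
from m import *
f=cv2.imread('pics/w1.png')[:,:,::-1].copy()
h=cv2.cvtColor(f,cv2.COLOR_RGB2HSV)
for q in [(138,107),(185,107),(387,147),(405,130),(175,206),(198,190),(203,250),(190,245),(401,232),(385,225),(520,140),(480,135)]: print(q,h[q[1],q[0]])
```

Run:
```python
import cv2
f=cv2.imread('pics/w1.png')
a=cv2.resize(f[80:280,30:230],None,fx=3,fy=3);b=cv2.resize(f[80:280,345:405+20],None,fx=2.5,fy=3)
import numpy as np
cv2.imwrite('pics/w1c.png',np.hstack([a,b]))
```

```text
(138, 107) [ 21  57 248]
(185, 107) [ 15 150 155]
(387, 147) [ 30   3 255]
(405, 130) [ 26  37 254]
(175, 206) [ 28  17 255]
(198, 190) [ 16  85 191]
(203, 250) [ 22  52 251]
(190, 245) [ 16  87 194]
(401, 232) [ 30   3 255]
(385, 225) [ 17  81 227]
(520, 140) [ 30   6 255]
(480, 135) [ 16  91 166]
```

View pics/w1c.png

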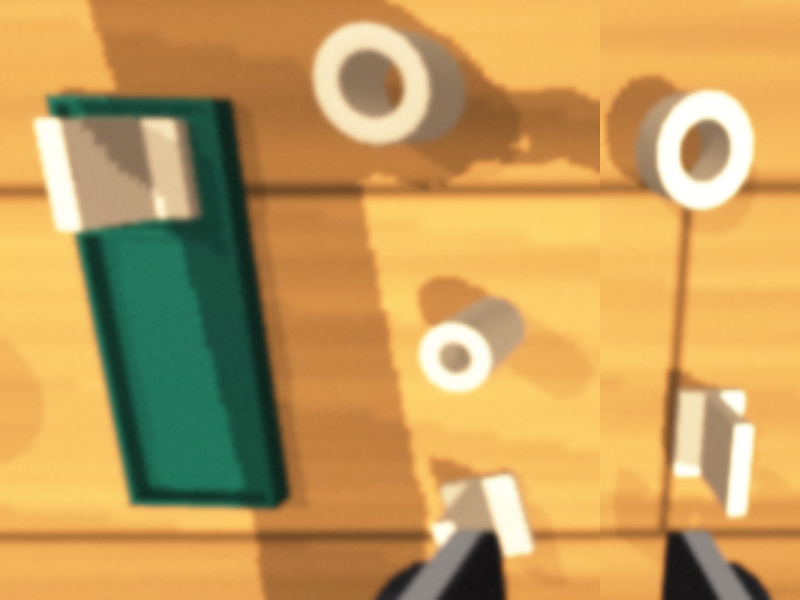

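Run:
```python
from m import *
f=cv2.imread('pics/w1.png')[:,:,::-1].copy()
o=telemetry.get_obs();K,P=cam('wrist',o)
R=lambda p,z:ray(K,P,p,z)[:2]
for k,r,s in comps(f,K,P,75,236):
    e=cv2.fitEllipse(k)
    print('blob',s,np.array(r[0]),'ell',np.array(e[0]),'z50',R(e[0],.05),'z65',R(e[0],.065),'diam50',[np.linalg.norm(np.subtract(R(np.add(e[0],[d,0]),.05),R(np.subtract(e[0],[d,0]),.05))) for d in (s[2]/2,)])
def strip(n,q):
    p=np.array([R(x,.06) for x in q]); c=p.mean(0); ax=p[:2].mean(0)-p[2:].mean(0)
    print(n,c,'len',np.linalg.norm(ax),'thick',np.linalg.norm(p[0]-p[1]),'yaw',np.degrees(np.arctan2(ax[1],ax[0])))
strip('tile_a',[(191.7,239.3),(201,237.7),(198.3,265.3),(207.3,264.3)])
strip('tile_b',[(399,221.7),(406.2,221.7),(397,252),(403.8,252)])
h=cv2.cvtColor(f,cv2.COLOR_RGB2HSV)
m=((h[...,0]>60)&(h[...,0]<100)&(h[...,1]>110)).astype(np.uint8);m[262:]=0
for k in cv2.findContours(m,0,1)[0]:
    if cv2.contourArea(k)<1500: continue
    q=cv2.approxPolyDP(cv2.convexHull(k),6,True)[:,0]
    print('tray',q.tolist(),[R(x,.016) for x in q])
```

```text
blob [136  88  36  39 652] [153.5 107. ] ell [153.3912 107.1222] z50 [0.6681 0.1639] z65 [0.6675 0.1575] diam50 [np.float64(0.04606846169048422)]
blob [297  99  26  27 430] [309.5 112. ] ell [309.5565 111.9078] z50 [ 0.6615 -0.0362] z65 [ 0.6612 -0.0349] diam50 [np.float64(0.03346708191097268)]
blob [368 110  38  40 845] [386.5 129.5] ell [386.5461 129.4548] z50 [ 0.6393 -0.1375] z65 [ 0.6398 -0.1324] diam50 [np.float64(0.04977106123575772)]
blob [ 42 119  15  38 319] [ 48.996  137.6061] ell [ 49.0311 137.7904] z50 [0.6304 0.3064] z65 [0.6313 0.2946] diam50 [np.float64(0.019745678104868956)]
blob [486 119  39  38 827] [505.  137.5] ell [505.1571 137.4086] z50 [ 0.6285 -0.2951] z65 [ 0.6294 -0.284 ] diam50 [np.float64(0.05152843629859516)]
blob [170 188  24  23 345] [181.5 199. ] ell [181.3909 198.745 ] z50 [0.5465 0.1409] z65 [0.5505 0.1354] diam50 [np.float64(0.03361032950878697)]
blob [394 210   9   8  53] [398.  213.5] ell [398.6735 212.9232] z50 [ 0.5242 -0.166 ] z65 [ 0.5291 -0.1598] diam50 [np.float64(0.012816798598175168)]
blob [375 211  11  28 230] [380.1108 224.5062] ell [38
[... 380 characters left out ...]
.float64(0.02367498547524826)]
tile_a [0.4696 0.1193] len 0.042032688426702096 thick 0.01367059763214627 yaw 7.761261692995724
tile_b [ 0.4913 -0.1699] len 0.04655301547174089 thick 0.010085820114167462 yaw 2.6099904529359383
tray [[47, 113], [105, 115], [121, 247], [74, 246]] [array([0.6622, 0.3279]), array([0.6592, 0.2474]), array([0.4577, 0.2583]), array([0.4598, 0.3331])]
tray [[512, 111], [499, 243], [452, 249], [454, 118]] [array([ 0.6623, -0.3222]), array([ 0.4619, -0.3461]), array([ 0.4517, -0.2726]), array([ 0.6533, -0.2426])]
tray [[283, 86], [335, 93], [312, 231], [267, 225]] [array([ 0.696 , -0.0022]), array([ 0.6868, -0.0736]), array([ 0.4838, -0.0469]), array([0.4941, 0.0238])]
```

The two views agree. In the w1 crop, the bright right strip of tile_a is its foot, so I'll re-measure that tile later from closer. I'm starting with ring_b.

In the tool's units: 0.287 m is 0.4783, 0.23 m is 0.3833.

step_hand(deltas=[0,0,0,0.1,0.2262,0.3,1,0,0,0,0.1,0.2262,0.3,1,0,0,0,0.1,0.2262,0.3,1,0,0,0,0.1,0.2262,0.3,1,0,0,0,0.1,0.2262,0.3,1,0,0,0,0.1,0.2262,0.3,1,0,0,0,0.1,0.2262,0.3833,1,0,0,0,0.1,0.2262,0.45,1,0,0,0,0.1,0.2262,0.4783,1,0,0,0,0.1,0.2262,0.4783,1,0,0,0,0.1,0.2262,0.4783,1])

```text
time_s: 3.45
ee_pos: [0.6414, -0.1357, 0.0165]
ee_rot: [[1.0, -0.0, 0.003], [-0.0, -1.0, -0.0], [0.003, 0.0, -1.0]]
force: [-0.3, -0.7, 0.6]
gripper_width: 1.0
gripper_force: 0.0
```

step_hand(deltas=[0,0,0,0,0,0,0.4,0,0,0,0,0,0,0.2,0,0,0,0,0,0,0,0,0,0,0,0,0,0,0,0,0,0,0,0,0,0,0,0,0,0,0,0])

```text
time_s: 4.2
ee_pos: [0.6406, -0.1361, 0.0158]
ee_rot: [[1.0, -0.001, 0.002], [-0.001, -1.0, -0.0], [0.002, 0.0, -1.0]]
force: [-1.0, 0.9, 7.2]
gripper_width: 0.577
gripper_force: 61.3
```

In the tool's units: 0.159 m is 0.265, -0.078 m is -0.13.

step_hand(deltas=[0,0,0,0,0,-0.0667,0,0,0,0,0,0,-0.15,0,0,0,0,-0.0333,0.0667,-0.1667,0,0,0,0,-0.0667,0.1417,-0.1667,0,0,0,0,-0.1083,0.2167,-0.1667,0,0,0,0,-0.13,0.265,-0.1667,0,0,0,0,-0.13,0.265,-0.1667,0,0,0,0,-0.13,0.265,-0.1,0,0,0,0,-0.13,0.265,-0.05,0,0,0,0,-0.13,0.265,-0.0233,0,0,0,0,-0.13,0.265,-0.0133,0,0,0,0,-0.13,0.265,-0.01,0])

```text
time_s: 5.7
ee_pos: [0.5624, -0.2947, 0.0208]
ee_rot: [[1.0, -0.0, 0.001], [-0.0, -1.0, -0.0], [0.001, 0.0, -1.0]]
force: [-0.1, 0.4, -0.5]
gripper_width: 0.572
gripper_force: 62.6
```

step_hand(deltas=[0,0,0,0,0,0,0,0,0,0,0,0,0.0017,0,0,0,0,0,0,0.0017,0])

```text
time_s: 6.08
ee_pos: [0.562, -0.295, 0.0199]
ee_rot: [[1.0, -0.001, 0.001], [-0.001, -1.0, -0.0], [0.001, 0.0, -1.0]]
force: [-0.0, 0.5, 0.7]
gripper_width: 0.571
gripper_force: 62.8
```

In the tool's units: -0.11 m is -0.1833, -0.02 m is -0.0333.

step_hand(deltas=[0,0,0,0,0,0,0.7,0,0,0,0,0,0,0.8,0,0,0,0,0,0,0.9,0,0,0,0,0,0,1,0,0,0,0,0,-0.0333,1,0,0,0,0,0,-0.1,1,0,0,0,0,0,-0.1833,1])

```text
time_s: 6.95
ee_pos: [0.5614, -0.2946, 0.131]
ee_rot: [[1.0, -0.001, -0.001], [-0.001, -1.0, 0.001], [-0.001, -0.001, -1.0]]
force: [0.2, -0.3, -0.2]
gripper_width: 0.999
gripper_force: 0.0
```

step_hand(deltas=[0,0,0,0.1775,-0.7683,0,1,0,0,0,0.1775,-0.7683,0,1,0,0,0,0.1775,-0.7683,0,1,0,0,0,0.1775,-0.7683,0,1,0,0,0,0.1775,-0.7683,0,1,0,0,0,0.1775,-0.7683,0,1,0,0,0,0.1775,-0.7683,0,1,0,0,0,0.1775,-0.7683,0,1,0,0,0,0.1775,-0.7683,0,1,0,0,0,0.1775,-0.7683,0,1,0,0,0,0.1775,-0.7683,0,1])

```text
time_s: 8.32
ee_pos: [0.6689, 0.164, 0.1298]
ee_rot: [[1.0, -0.003, 0.0], [-0.003, -1.0, -0.001], [0.0, 0.001, -1.0]]
force: [-0.5, -0.8, 0.2]
gripper_width: 0.999
gripper_force: 0.0
```

Run:
```python
from h import *
o,f,K,P=grab('wrist','w2.png')
```

```text
(no output)
```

View pics/w2.png

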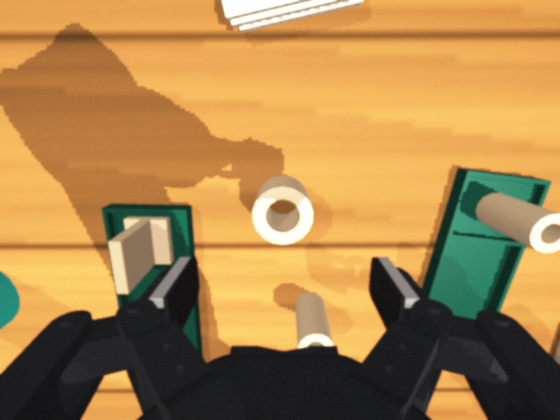

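The ring is centred between the fingers at (283,215), which casts to x ≈ 0.668, so I can descend.

In the tool's units: 0.114 m is 0.19, 0.1 m is 0.1667.

step_hand(deltas=[0,0,0,0,0,0.0667,1,0,0,0,0,0,0.1333,1,0,0,0,0,0,0.1667,1,0,0,0,0,0,0.19,1,0,0,0,0,0,0.19,1,0,0,0,0,0,0.19,0.4,0,0,0,0,0,0.19,0.2,0,0,0,0,0,0.19,0,0,0,0,0,0,0.19,0,0,0,0,0,0,0.19,0,0,0,0,0,0,0.19,0])

```text
time_s: 9.75
ee_pos: [0.6696, 0.1665, 0.0169]
ee_rot: [[1.0, -0.001, 0.002], [-0.001, -1.0, 0.001], [0.002, -0.001, -1.0]]
force: [-0.0, -0.2, 6.1]
gripper_width: 0.565
gripper_force: 62.8
```

step_hand(deltas=[0,0,0,0,0,-0.05,0,0,0,0,0,0,-0.1333,0,0,0,0,0,0,-0.2,0,0,0,0,0,0,-0.2,0])

```text
time_s: 10.25
ee_pos: [0.6707, 0.1669, 0.1396]
ee_rot: [[1.0, -0.001, 0.007], [-0.001, -1.0, 0.002], [0.007, -0.002, -1.0]]
force: [0.3, -0.3, -1.5]
gripper_width: 0.563
gripper_force: 62.3
```

In the tool's units: 0.471 m is 0.785, -0.178 m is -0.2967.

step_hand(deltas=[0,0,0,-0.0333,0.0883,0,0,0,0,0,-0.1,0.2667,0,0,0,0,0,-0.2967,0.785,0,0,0,0,0,-0.2967,0.785,0,0,0,0,0,-0.2967,0.785,0,0,0,0,0,-0.2967,0.785,0,0,0,0,0,-0.2967,0.785,0,0,0,0,0,-0.2967,0.785,0,0,0,0,0,-0.2967,0.785,0,0,0,0,0,-0.2967,0.785,0,0,0,0,0,-0.2967,0.785,0,0,0,0,0,-0.2967,0.785,0,0])

```text
time_s: 11.75
ee_pos: [0.4911, -0.3029, 0.1351]
ee_rot: [[1.0, 0.002, 0.0], [0.002, -1.0, 0.001], [0.0, -0.001, -1.0]]
force: [-0.8, -0.4, -1.5]
gripper_width: 0.562
gripper_force: 62.5
```

step_hand(deltas=[0,0,0,0,0,0.0667,0,0,0,0,0,0,0.1333,0,0,0,0,0,0,0.1667,0,0,0,0,0,0,0.18,0,0,0,0,0,0,0.1883,0,0,0,0,0,0,0.1883,0])

```text
time_s: 12.5
ee_pos: [0.4907, -0.3047, 0.0228]
ee_rot: [[1.0, -0.0, 0.001], [-0.0, -1.0, -0.0], [0.001, 0.0, -1.0]]
force: [-0.3, -0.3, -2.2]
gripper_width: 0.559
gripper_force: 62.5
```

In the tool's units: -0.12 m is -0.2, -0.06 m is -0.1.

step_hand(deltas=[0,0,0,0,0,0.0028,0,0,0,0,0,0,0.0028,0,0,0,0,0,0,0.0028,0.7,0,0,0,0,0,0.0028,0.8,0,0,0,0,0,0.0028,0.9,0,0,0,0,0,0.0028,1,0,0,0,0,0,-0.0333,1,0,0,0,0,0,-0.1,1,0,0,0,0,0,-0.2,1,0,0,0,0,0,-0.2,1])

```text
time_s: 13.75
ee_pos: [0.493, -0.3061, 0.1472]
ee_rot: [[1.0, -0.001, 0.008], [-0.001, -1.0, -0.005], [0.008, 0.004, -1.0]]
force: [0.4, -0.5, -0.5]
gripper_width: 0.999
gripper_force: 0.0
```

step_hand(deltas=[0,0,0,0.1008,-0.7375,0,1,0,0,0,0.1008,-0.7375,0,1,0,0,0,0.1008,-0.7375,0,1,0,0,0,0.1008,-0.7375,0,1,0,0,0,0.1008,-0.7375,0,1,0,0,0,0.1008,-0.7375,0,1,0,0,0,0.1008,-0.7375,0,1,0,0,0,0.1008,-0.7375,0,1,0,0,0,0.1008,-0.7375,0,1,0,0,0,0.1008,-0.7375,0,1,0,0,0,0.1008,-0.7375,0,1])

```text
time_s: 15.12
ee_pos: [0.5512, 0.1357, 0.1422]
ee_rot: [[1.0, -0.004, -0.0], [-0.004, -1.0, -0.001], [-0.0, 0.001, -1.0]]
force: [0.7, -0.9, 0.2]
gripper_width: 1.002
gripper_force: 0.0
```

Run:
```python
from m import *
o,f,K,P=grab('wrist','w3.png')
for k,r,s in comps(f,K,P,75,236):
    if len(k)>5: e=cv2.fitEllipse(k); print(s,e[0],ray(K,P,e[0],.065)[:2])
```

```text
[ 515   35   45   52 1392] (537.9226684570312, 60.70650100708008) [ 0.6621 -0.0397]
[ 48  76  24  67 811] (59.421993255615234, 108.03107452392578) [0.6329 0.2947]
[105  85  22  53 720] (116.26332092285156, 107.78862762451172) [0.6328 0.2541]
[263 198  40  38 903] (282.3836669921875, 216.39349365234375) [0.5504 0.136 ]
[552 246   8  26 117] (556.3788452148438, 263.7156982421875) [ 0.5074 -0.0936]
```

View pics/w3.png

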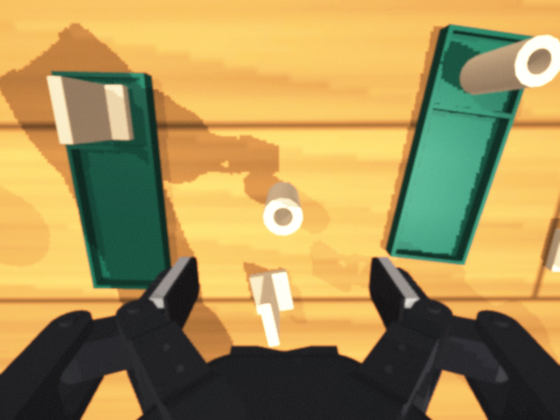

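The post is centred at (282,216), or (0.5504, 0.136). Tile_a's plate top runs from (263,305) to (274,345).

Run:
```python
from m import *
f=cv2.imread('pics/w3.png')[:,:,::-1].copy()
o=telemetry.get_obs();K,P=cam('wrist',o)
h=cv2.cvtColor(f,cv2.COLOR_RGB2HSV)
m=((h[...,1]<75)&(h[...,2]>236)).astype(np.uint8);m[:,:240]=0;m[:,300:]=0;m[:262]=0;m[360:]=0
n,l,s,c=cv2.connectedComponentsWithStats(m,connectivity=4)
for i in range(1,n):
    if s[i,4]>40:
        k=cv2.findContours((l==i).astype(np.uint8),0,1)[0][0]; b=cv2.boxPoints(cv2.minAreaRect(k))
        print(s[i],cv2.contourArea(k),b.tolist(),[ray(K,P,q,.06)[:2] for q in b])
for q in [(62,110)]: print(ray(K,P,q,.068))
cv2.imwrite('pics/w3c.png',cv2.resize(f[260:360,235:310,::-1],None,fx=6,fy=6))
```

```text
[271 272  22  39 576] 526.5 [[270.7307434082031, 273.65380859375], [285.9230651855469, 270.6153564453125], [293.4230651855469, 308.1153564453125], [278.2307434082031, 311.15380859375]] [array([0.4964, 0.1467]), array([0.4993, 0.1336]), array([0.4615, 0.1269]), array([0.4583, 0.1406])]
[251 276  29  71 765] 681.0 [[248.58827209472656, 278.3529357910156], [262.94122314453125, 274.7646789550781], [280.294189453125, 344.1764221191406], [265.94122314453125, 347.7646789550781]] [array([0.4919, 0.1661]), array([0.4954, 0.1535]), array([0.4219, 0.139 ]), array([0.4179, 0.1526])]
[0.6314 0.2914 0.068 ]
```

step_hand(deltas=[0,0,0,0,0,0.0667,1,0,0,0,0,0,0.1333,1,0,0,0,0,0,0.1667,1,0,0,0,0,0,0.19,1,0,0,0,0,0,0.19,1,0,0,0,0,0,0.19,0.4,0,0,0,0,0,0.19,0.2,0,0,0,0,0,0.19,0,0,0,0,0,0,0.19,0,0,0,0,0,0,0.19,0,0,0,0,0,0,0.19,0])

```text
time_s: 16.55
ee_pos: [0.5515, 0.1378, 0.0291]
ee_rot: [[1.0, -0.001, 0.001], [-0.001, -1.0, 0.0], [0.001, -0.0, -1.0]]
force: [-0.8, 0.4, 5.6]
gripper_width: 0.355
gripper_force: 59.0
```

step_hand(deltas=[0,0,0,0,0,-0.05,0,0,0,0,0,0,-0.1167,0,0,0,0,0,0,-0.2,0,0,0,0,0,0,-0.2,0])

```text
time_s: 17.05
ee_pos: [0.5534, 0.1386, 0.1524]
ee_rot: [[1.0, -0.001, 0.007], [-0.001, -1.0, 0.002], [0.007, -0.002, -1.0]]
force: [-0.2, -0.0, -1.8]
gripper_width: 0.357
gripper_force: 59.5
```

View pics/w3c.png

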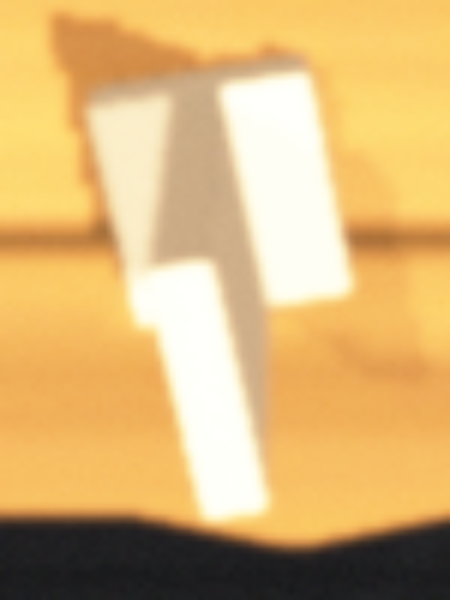

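In the tool's units: 0.16 m is 0.2667, 0.0175 m is 0.0292.

step_hand(deltas=[0,0,0,0.0083,0.0833,0,0,0,0,0,0.0167,0.175,0,0,0,0,0,0.0292,0.2667,0,0,0,0,0,0.0292,0.2667,0,0,0,0,0,0.0292,0.2667,0,0,0,0,0,0.0292,0.2667,0.0667,0,0,0,0,0.0292,0.2667,0.1333,0,0,0,0,0.0292,0.2667,0.1667,0,0,0,0,0.0292,0.2667,0.1833,0,0,0,0,0.0292,0.2667,0.19,0,0,0,0,0.0292,0.2667,0.19,0])

```text
time_s: 18.42
ee_pos: [0.5688, -0.0219, 0.0348]
ee_rot: [[1.0, -0.0, 0.001], [-0.0, -1.0, 0.0], [0.001, -0.0, -1.0]]
force: [0.1, 1.3, -0.2]
gripper_width: 0.355
gripper_force: 59.6
```

Run:
```python
from m import *
c=viewer.calibration('wrist');o=dict(ee_pos=[.5512,.1357,.1422],ee_rot=np.array([[1.0,-0.004,0],[-0.004,-1,-.001],[0,.001,-1]]))
K,P=cam('wrist',o)
p=np.array([ray(K,P,q,.06)[:2] for q in [(259.7,305.3),(270.8,303.3),(269.2,346.7),(279.7,344.5)]])
ax=p[:2].mean(0)-p[2:].mean(0);print(p.mean(0),np.linalg.norm(ax),np.linalg.norm(p[0]-p[1]),np.degrees(np.arctan2(ax[1],ax[0])))
```

```text
[0.443  0.1481] 0.045869290741952284 0.010200911969993651 9.541789751098074
```

In the tool's units: -0.11 m is -0.1833, -0.03 m is -0.05.

step_hand(deltas=[0,0,0,0,0,0.0022,0,0,0,0,0,0,0.0022,0,0,0,0,0,0,0.0022,0.5,0,0,0,0,0,0.0022,0.7,0,0,0,0,0,0.0022,0.9,0,0,0,0,0,0.0022,1,0,0,0,0,0,-0.05,1,0,0,0,0,0,-0.1333,1,0,0,0,0,0,-0.1833,1,0,0,0,0,0,-0.1833,1])

```text
time_s: 19.68
ee_pos: [0.5701, -0.0223, 0.1469]
ee_rot: [[1.0, -0.001, 0.005], [-0.001, -1.0, -0.0], [0.005, 0.0, -1.0]]
force: [0.0, -0.3, -1.4]
gripper_width: 1.0
gripper_force: 0.0
```

step_hand(deltas=[0,0,-0.0556,-0.1,-0.1333,0,1,0,0,-0.1056,-0.21,-0.2833,0,1,0,0,-0.1056,-0.21,-0.2833,0,1,0,0,-0.1056,-0.21,-0.2833,0,1,0,0,-0.1056,-0.21,-0.2833,0,1,0,0,-0.1056,-0.21,-0.2833,0,1,0,0,-0.1056,-0.21,-0.2833,0,1])

```text
time_s: 20.55
ee_pos: [0.4432, 0.1466, 0.1439]
ee_rot: [[0.987, 0.162, -0.001], [0.162, -0.987, -0.0], [-0.001, 0.0, -1.0]]
force: [-0.5, 0.9, 0.7]
gripper_width: 0.999
gripper_force: 0.0
```

Run:
```python
from m import *
o,f,K,P=grab('wrist','w4.png')
for k,r,s in comps(f,K,P,75,236): print(s,np.array(r[0]),r[1],r[2],ray(K,P,r[0],.06)[:2])
```

```text
[530  63  30  48 800] [544.5  86.5] (47.0, 29.0) 90.0 [ 0.5681 -0.0246]
[ 261  173   41   66 1940] [281.  205.5] (65.0, 40.0) 90.0 [0.4489 0.149 ]
```

View pics/w4.png

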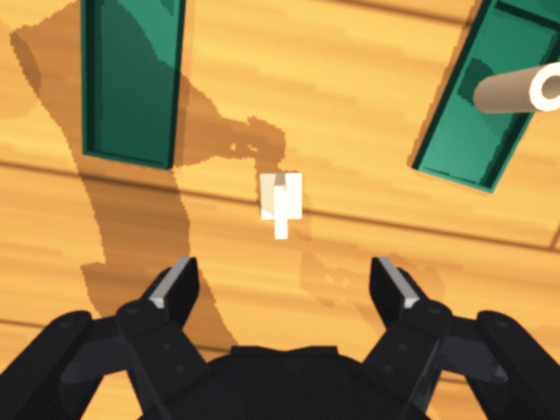

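The tile is aligned with the jaws, with its plate at columns 275–287, and the post stands in its tray. I'll descend and grip.

In the tool's units: 0.12 m is 0.2, 0.105 m is 0.175.

step_hand(deltas=[0,0,0,0,-0.0017,0.0667,1,0,0,0,0,-0.0017,0.1333,1,0,0,0,0,-0.0017,0.175,1,0,0,0,0,-0.0017,0.2,1,0,0,0,0,-0.0017,0.2,0.6,0,0,0,0,-0.0017,0.2,0.4,0,0,0,0,-0.0017,0.2,0.2,0,0,0,0,-0.0017,0.2,0,0,0,0,0,-0.0017,0.2,0,0,0,0,0,-0.0017,0.2,0,0,0,0,0,-0.0017,0.2,0,0,0,0,0,-0.0017,0.2,0])

```text
time_s: 22.1
ee_pos: [0.4429, 0.1489, 0.0249]
ee_rot: [[0.986, 0.164, 0.001], [0.164, -0.986, 0.0], [0.001, 0.0, -1.0]]
force: [-0.7, -1.1, 6.9]
gripper_width: 0.105
gripper_force: 59.8
```

step_hand(deltas=[0,0,0,0,0,0,0,0,0,0,0,0,-0.05,0,0,0,0,0,0,-0.1333,0,0,0,0,0,0,-0.2,0,0,0,0,0,0,-0.2,0,0,0,0,0,0,-0.2,0])

```text
time_s: 22.85
ee_pos: [0.442, 0.1483, 0.1437]
ee_rot: [[0.986, 0.164, -0.0], [0.164, -0.986, -0.001], [-0.001, 0.0, -1.0]]
force: [-0.2, 0.4, -2.4]
gripper_width: 0.105
gripper_force: 58.8
```

In the tool's units: 0.1445 m is 0.2408, -0.1212 m is -0.202, 11 degrees is 0.1222.

step_hand(deltas=[0,0,0.0444,0.0667,-0.055,0,0,0,0,0.0889,0.1417,-0.12,0,0,0,0,0.1222,0.2083,-0.175,0,0,0,0,0.1222,0.2408,-0.202,0,0,0,0,0.1222,0.2408,-0.202,0,0,0,0,0.1222,0.2408,-0.202,0,0,0,0,0.1222,0.2408,-0.202,0.0667,0,0,0,0.1222,0.2408,-0.202,0.1333,0,0,0,0.1222,0.2408,-0.202,0.1667,0,0,0,0.1222,0.2408,-0.202,0.1833,0,0,0,0.1222,0.2408,-0.202,0.1883,0,0,0,0.1222,0.2408,-0.202,0.1883,0])

```text
time_s: 24.35
ee_pos: [0.5656, 0.2924, 0.0323]
ee_rot: [[1.0, -0.027, 0.001], [-0.027, -1.0, 0.001], [0.001, -0.001, -1.0]]
force: [0.2, 1.0, -0.8]
gripper_width: 0.112
gripper_force: 58.8
```

In the tool's units: 0.001 m is 0.0017.

step_hand(deltas=[0,0,0,0,0,0.0017,0,0,0,0,0,0,0.0017,0,0,0,0,0,0,0.0017,0])

```text
time_s: 24.72
ee_pos: [0.5652, 0.2921, 0.0306]
ee_rot: [[1.0, -0.027, 0.0], [-0.027, -1.0, 0.0], [0.0, -0.0, -1.0]]
force: [-0.1, -0.4, -0.6]
gripper_width: 0.105
gripper_force: 58.8
```

In the tool's units: -0.11 m is -0.1833, -0.08 m is -0.1333.

step_hand(deltas=[0,0,0,0,0,0.0025,0,0,0,0,0,0,0.0025,0,0,0,0,0,0,0.0025,0.3,0,0,0,0,0,0.0025,0.6,0,0,0,0,0,0.0025,0.9,0,0,0,0,0,0.0025,1,0,0,0,0,0,-0.05,1,0,0,0,0,0,-0.1333,1,0,0,0,0,0,-0.1833,1,0,0,0,0,0,-0.1833,1])

```text
time_s: 25.98
ee_pos: [0.5664, 0.293, 0.1432]
ee_rot: [[1.0, -0.027, 0.005], [-0.027, -1.0, 0.002], [0.005, -0.002, -1.0]]
force: [1.0, -0.3, 0.2]
gripper_width: 1.004
gripper_force: 0.0
```

step_hand(deltas=[0,0,-0.0456,-0.1025,0.7733,0,1,0,0,-0.0456,-0.1025,0.7733,0,1,0,0,-0.0456,-0.1025,0.7733,0,1,0,0,-0.0456,-0.1025,0.7733,0,1,0,0,-0.0456,-0.1025,0.7733,0,1,0,0,-0.0456,-0.1025,0.7733,0,1,0,0,-0.0456,-0.1025,0.7733,0,1,0,0,-0.0456,-0.1025,0.7733,0,1,0,0,-0.0456,-0.1025,0.7733,0,1,0,0,-0.0456,-0.1025,0.7733,0,1,0,0,-0.0456,-0.1025,0.7733,0,1])

```text
time_s: 27.35
ee_pos: [0.4913, -0.1685, 0.14]
ee_rot: [[0.999, 0.047, -0.0], [0.047, -0.999, 0.001], [-0.0, -0.001, -1.0]]
force: [1.5, 0.6, -0.6]
gripper_width: 1.001
gripper_force: 0.0
```

Run:
```python
from m import *
o,f,K,P=grab('wrist','w5.png')
```

```text
(no output)
```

View pics/w5.png

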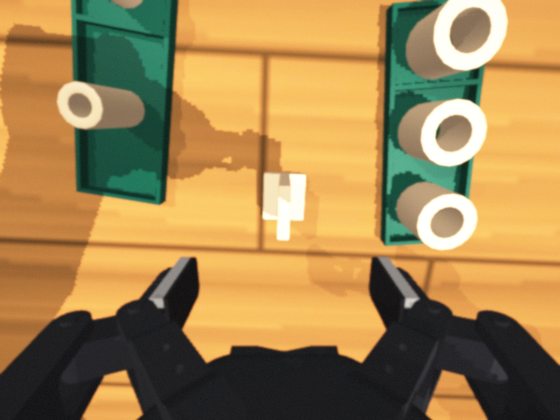

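The plate is centred at column 284 and aligned to within about 2°. Both rings stand in the ring tray, at (443,133) and (437,215).

The manual's scale: shifts go in shares of 0.6 m and turns go in shares of 90 degrees. Converting my numbers, 0.116 m is 0.1933, 0.1 m is 0.1667.

step_hand(deltas=[0,0,0,0,0,0.0667,1,0,0,0,0,0,0.1333,1,0,0,0,0,0,0.1667,1,0,0,0,0,0,0.1933,1,0,0,0,0,0,0.1933,0.6,0,0,0,0,0,0.1933,0.4,0,0,0,0,0,0.1933,0.2,0,0,0,0,0,0.1933,0,0,0,0,0,0,0.1933,0,0,0,0,0,0,0.1933,0,0,0,0,0,0,0.1933,0,0,0,0,0,0,0.1933,0])

```text
time_s: 28.9
ee_pos: [0.4915, -0.1704, 0.025]
ee_rot: [[0.999, 0.044, 0.001], [0.044, -0.999, -0.001], [0.001, 0.001, -1.0]]
force: [-0.6, 0.1, 6.2]
gripper_width: 0.106
gripper_force: 59.1
```

step_hand(deltas=[0,0,0,0,0,0,0,0,0,0,0,0,-0.05,0,0,0,0,0,0,-0.1333,0,0,0,0,0,0,-0.2167,0,0,0,0,0,0,-0.2167,0,0,0,0,0,0,-0.2167,0])

```text
time_s: 29.65
ee_pos: [0.4905, -0.1702, 0.1538]
ee_rot: [[0.999, 0.044, -0.001], [0.044, -0.999, -0.0], [-0.001, 0.0, -1.0]]
force: [-0.7, -1.1, -0.9]
gripper_width: 0.112
gripper_force: 58.4
```

In the tool's units: -0.463 m is -0.7717, 0.0276 m is 0.046, 4.1 degrees is 0.0456.

step_hand(deltas=[0,0,0.0111,0.005,-0.0833,0,0,0,0,0.0222,0.015,-0.25,0,0,0,0,0.0456,0.046,-0.7717,0,0,0,0,0.0456,0.046,-0.7717,0,0,0,0,0.0456,0.046,-0.7717,0,0,0,0,0.0456,0.046,-0.7717,0,0,0,0,0.0456,0.046,-0.7717,0,0,0,0,0.0456,0.046,-0.7717,0,0,0,0,0.0456,0.046,-0.7717,0,0,0,0,0.0456,0.046,-0.7717,0,0,0,0,0.0456,0.046,-0.7717,0,0,0,0,0.0456,0.046,-0.7717,0,0])

```text
time_s: 31.15
ee_pos: [0.4984, 0.2923, 0.1541]
ee_rot: [[1.0, -0.029, -0.0], [-0.029, -1.0, -0.001], [-0.0, 0.001, -1.0]]
force: [0.4, 0.9, -1.4]
gripper_width: 0.103
gripper_force: 58.6
```

step_hand(deltas=[0,0,0,0,0,0.0667,0,0,0,0,0,0,0.1333,0,0,0,0,0,0,0.175,0,0,0,0,0,0,0.195,0,0,0,0,0,0,0.2033,0,0,0,0,0,0,0.2033,0,0,0,0,0,0,0.2033,0])

```text
time_s: 32.02
ee_pos: [0.4986, 0.294, 0.0333]
ee_rot: [[1.0, -0.027, 0.002], [-0.027, -1.0, 0.001], [0.001, -0.001, -1.0]]
force: [0.2, -0.1, -1.0]
gripper_width: 0.109
gripper_force: 58.7
```

In the tool's units: 0.0038 m is 0.0063, 0.0035 m is 0.0058.

step_hand(deltas=[0,0,0,0,0,0.0033,0,0,0,0,0,0,0.0058,0,0,0,0,0,0,0.0063,0,0,0,0,0,0,0.0063,0])

```text
time_s: 32.52
ee_pos: [0.4982, 0.2938, 0.029]
ee_rot: [[1.0, -0.027, 0.001], [-0.027, -1.0, 0.0], [0.001, -0.0, -1.0]]
force: [-2.2, -1.2, 5.9]
gripper_width: 0.112
gripper_force: 59.7
```

step_hand(deltas=[0,0,0,0,0,0,0.3,0,0,0,0,0,0,0.6,0,0,0,0,0,0,0.9,0,0,0,0,0,0,1,0,0,0,0,0,-0.05,1,0,0,0,0,0,-0.1333,1,0,0,0,0,0,-0.2333,1,0,0,0,0,0,-0.3,1])

```text
time_s: 33.52
ee_pos: [0.4984, 0.2942, 0.2114]
ee_rot: [[1.0, -0.027, 0.002], [-0.027, -1.0, 0.001], [0.002, -0.001, -1.0]]
force: [0.5, 1.1, -0.3]
gripper_width: 0.995
gripper_force: 0.0
```

step_hand(deltas=[0,0,0,0.0833,0.25,-0.0833,1,0,0,0,0.0833,0.4917,-0.1333,1,0,0,0,0.0833,0.4917,-0.1667,1,0,0,0,0.0833,0.4917,-0.1667,1,0,0,0,0.0833,0.4917,-0.1667,1,0,0,0,0.0833,0.4917,-0.1667,1,0,0,0,0.0833,0.4917,-0.1667,1,0,0,0,0.0833,0.4917,-0.1667,1])

```text
time_s: 34.52
ee_pos: [0.5396, -0.0007, 0.308]
ee_rot: [[1.0, -0.024, -0.001], [-0.024, -1.0, 0.001], [-0.001, -0.001, -1.0]]
force: [-0.0, -0.4, -0.1]
gripper_width: 0.996
gripper_force: 0.0
```

Run:
```python
from m import *
o,f,K,P=grab('wrist','w6.png'); print(o['ee_pos'])
for k,r,s in comps(f,K,P,75,236): print(s,np.array(r[0]),*[ray(K,P,r[0],z)[:2] for z in (.054,.064,.069)])
```

```text
[ 0.5396 -0.0007  0.308 ]
[296  63  27  28 447] [309.   76.5] [ 0.6628 -0.0362] [ 0.6616 -0.0354] [ 0.661 -0.035]
[490  80  40  41 892] [509.5 100. ] [ 0.6286 -0.2929] [ 0.6282 -0.2856] [ 0.628  -0.2819]
[ 39  91  16  39 319] [ 46.4412 109.7647] [0.6319 0.303 ] [0.6314 0.2953] [0.6312 0.2914]
[483 136  38  37 760] [501.5 154. ] [ 0.56   -0.2958] [ 0.5614 -0.2884] [ 0.562  -0.2847]
[289 143  24  25 369] [300.5 155. ] [ 0.5656 -0.0247] [ 0.5668 -0.0242] [ 0.5674 -0.0239]
[ 56 145  15  34 287] [ 63.1024 161.4781] [0.565  0.2978] [0.5662 0.2902] [0.5668 0.2864]
[ 96 186  11  28 151] [103.1154 199.0769] [0.5109 0.2543] [0.5135 0.2478] [0.5148 0.2446]
[481 188  36  34 667] [498.5001 205.    ] [ 0.488  -0.3052] [ 0.4912 -0.2976] [ 0.4928 -0.2938]
[ 67 194  14  32 253] [ 73.6882 209.347 ] [0.4969 0.2994] [0.4998 0.2918] [0.5013 0.288 ]
```

View pics/w6.png

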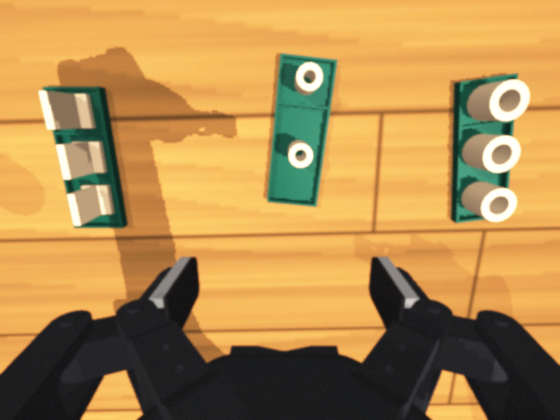

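All five pieces stand in their bays: tiles at (63,161) and (74,209), post at (300,155), and rings at (501,154) and (498,205). Their tray coordinates are within about 5 mm of what I aimed for and well inside the limits.

```bash
python3 -c "
from bench import job
print(job.finish_job())"
```

```text
the job is handed in; nothing more can be done
None
```

All five pieces stand upright in the bays of their matching trays, the arm never went near the jug or bottle, and the job was handed in at about 35 s; no verdict was returned.

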